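# Count three battery cells on the tilting board

## Robot

A 7-joint arm with a two-finger parallel gripper is mounted at the origin on the work surface. World frame = base frame: x ahead of the robot, y to its left, z up, the work surface at z = 0. Lengths are in m, angles in rad, forces in N, time in s.
With the tool pointing down it reaches from about 0.425 to 0.925 m from the base axis. Payload 6.8 kg.
Tool frame: the origin (TCP) lies midway between the tips of the shut fingers; the grasp point (between the pads) lies 19 mm behind it; z points along the fingers, y is the line along which they close (so a half turn about z gives the same grasp; the last joint's range is limited). The gripper opens to 88 mm and grips with 3 to 60 N. Pads are 20 mm wide; open, the fingers measure 115 mm over their backs; the gripper's body (75 mm by 178 mm) begins 61 mm behind the grasp point.
Start: joints at [1.148, 0.477, 0.022, 1.555, -0.011, 1.109, -0.083], TCP at [0.209, -0.642, 0.223] pointing down, gripper open.
Joint ranges: [-2.96, 2.96], [-0.34, 2.1], [-1.41, 1.46], [0.24, 2.44], [-1.37, 4.51], [0.17, 1.92], [-2.96, 2.96]. Speed limits (rad/s): [2.39, 2.39, 3.14, 3.14, 3.14, 3.14, 3.14].

## Interface

Orientations are given as a unit quaternion [w, x, y, z].
In Python, from plant import ctrl gives the robot as it stands.
- The arm moves only by the tool arm_command, never from a script. Its argument "targets" is a list of rows, each a list of 3 entries, a list of its own where there are three numbers: the shift along the tool's x, y, z in mm, then the turn about the tool's z in rad, then the finger opening in mm, from 0 to 87.8. A call has exactly 5 rows; each row is the pose to reach, as a shift and turn from the pose commanded when the call began, along the tool's axes at that moment; what a row does not reach only later rows make up. A row lasts 1/8 s, in which the tool goes at most 62.5 mm and 10.7 degrees, less where a joint would pass 70% of its speed; a pose out of reach is approached as far as the arm can. A call with a gripper value outside its range is refused whole. The fingers move at their own pace and stop on an object; "squeeze" is the grip in N (left out, the last holds). Time passes only in rows, so rows that repeat a pose let the fingers close, or fill a call up. It gives the time, the measured TCP pose, the force, the opening and the grip force at its end, in the units of the state.
- ctrl.state(): the state, without advancing time (a new reading comes with each control period).
- ctrl.read_camera(name): name is "scene" or "top" or "wrist"; returns a dict with "color" (480x640x3 uint8, red, green, blue), "fov_y" (degrees; the focal length in pixels is half the picture's height over the tangent of half this angle, whatever the lens; pixels are square), "cx", "cy" (the principal point, pixels), "k1" (the pictures are not rectified: a ray, as slopes to the right and down, at radius r is drawn at 1 + k1 r^2 times it, then the intrinsics apply), "rvec" (rotation vector, rad) and "tvec" (3), from world to camera coordinates, as OpenCV has them; the wrist camera has in their place "tool_from_camera" (4x4, takes a point from camera to tool coordinates, whose origin is the TCP and whose axes are the flange's). Camera axes: x right, y down, z forward; pixel columns grow to the right and rows downward; lengths in m; the calibration is good to about 2 mm. A picture is of the moment at which its call begins: read the wrist's pose just before it. There is no depth.
- ctrl.sign_off(): hands the job in; it is judged then, once.
The state is a dict: "t": time; "joint_pos": joint angles; "joint_velocities": joint speeds; "joint_torque": joint torques, N m; "eef_pos": TCP position; "orientation": TCP orientation; "wrist_force": force on the tool from outside, world axes, zero at the start; "moment": the same for the moment, N m; "finger_gap": finger opening in m; "grasp_force": force on a finger pad.
Only numpy, scipy, OpenCV 4.12 (cv2) and the standard library are available. Lean on these libraries where they do the work, as an engineer would, in place of code of your own. Each camera call takes 0.05 s, during which the arm holds its last target. There are 200 camera calls.

## Task

On the repair bench, press the yellow end of the counting board right down, slowly enough that the cells roll out of the channel and one drops into each of the three pockets. Then press the black end down to its stop so that the two left over roll back into the channel, and flip the orange cover shut over them. Do not touch the cells with the gripper or spill any, and leave the tools and tubs around the board alone.

Things in the scene. Friction and masses are not known exactly. Their poses are not given: they have to be found in the camera images.
- stand: Fixed steel stand of the board: base 130 x 260 x 8 mm, two grey cheeks 124 mm high carrying a level pivot along x, 112 mm above the origin (centre of the underside, on the bench, always upright). y points along the board from channel end (black pad) to tip end (yellow pad); x points across it, roughly away from the robot and away from the side of the cover's hinge.
- board (a joint): See-saw counting board, 284 mm long, 77 mm wide. 0 rad = home, channel end right down (lane slopes 0.45 rad); 0.45 = level; 0.9 = stop, yellow tip end right down. Stiff hinge (0.5 N m): it stays where left, and 3 to 8 N on an end pad turns it. Tilted slowly (0.2 rad/s or less) rolling cells drop into empty pockets; fast, they may leap across, and tipping back and again mends it.
- tip_pad (a point): Centre of the top of the yellow press pad on the board's tip end: 77 mm across x, 30 mm along y, level with the end wall's top, 15 mm above the lane's surface; 125 mm from the pivot. Axes turn with the board: x across (along the pivot), y along towards the tip end, z off the lane. The lane's surface passes through the pivot.
- channel_pad (a point): Centre of the top face of the black press pad on the board's channel end, same size and height, 129 mm from the pivot along the board. Axes as tip_pad.
- pocket1 (a point): Where a seated cell's centre lies in the first pocket (nearest the channel): 9 mm below the lane's surface, on its middle line, 4 mm to the channel side of the pivot. Each pocket is 20 mm wide and 18 mm deep across the whole lane, so a seated cell lies flush and others can roll over it when the lane is near its full slope. Axes as tip_pad.
- pocket2 (a point): The same for the middle pocket, 28 mm further towards the tip end (8 mm of land between pockets).
- pocket3 (a point): The same for the third pocket, another 28 mm further; beyond it lie 44 mm of flat run-off and the end wall.
- channel (a point): Middle of the part of the channel under the shut cover: 18 mm from its end wall, 9 mm above the lane's surface, 92 mm from the pivot. The channel is the 96 mm of flat lane before the first pocket, 69 mm wide between side walls 22 mm high. Axes as tip_pad.
- cover (a joint): Orange flap over the last 52 mm of the channel: 56 mm along the board, 77 mm across, 3 mm thick, a 14 mm lip under its inner edge; 30 g. Hinged on the top of the side wall on the stand's -x side. 0 rad = shut, flat on the side walls; 2.2 = open at its stop, leaning outwards to the stand's -x side. It swings freely and falls open, or falls shut once pushed past upright to 1.2 or less.
- cover_hinge (a point): Middle of the cover's hinge line: on the board 22 mm above the lane's surface, 86 mm from the pivot towards the channel end, 38.5 mm to the -x side of the middle. Axes turn with the cover: x from hinge to free edge, y along the hinge towards the tip end.
- cover_edge (a point): Middle of the cover's free edge, 77 mm from the hinge.
- cell0: One of five alike battery cells in a blue sleeve with steel ends: cylinder 18 mm in diameter, 65 mm long, 46 g. Origin at its centre, x along its axis. At the start all five lie side by side in the channel, across the lane.
- cell1: One of five alike battery cells in a blue sleeve with steel ends: cylinder 18 mm in diameter, 65 mm long, 46 g. Origin at its centre, x along its axis. At the start all five lie side by side in the channel, across the lane.
- cell2: One of five alike battery cells in a blue sleeve with steel ends: cylinder 18 mm in diameter, 65 mm long, 46 g. Origin at its centre, x along its axis. At the start all five lie side by side in the channel, across the lane.
- cell3: One of five alike battery cells in a blue sleeve with steel ends: cylinder 18 mm in diameter, 65 mm long, 46 g. Origin at its centre, x along its axis. At the start all five lie side by side in the channel, across the lane.
- cell4: One of five alike battery cells in a blue sleeve with steel ends: cylinder 18 mm in diameter, 65 mm long, 46 g. Origin at its centre, x along its axis. At the start all five lie side by side in the channel, across the lane.
- pliers: Bystander, to be left alone: yellow-handled pliers, 170 mm long, lying, x towards the jaws, origin below the jaw pivot. Origin on its underside.
- screwdriver: Bystander, to be left alone: red screwdriver, 170 mm long, lying along its x axis. Origin on its underside.
- suction_stand: Bystander, to be left alone: black suction stand, 64 mm across the foot, 85 mm high. Origin on its underside.
- green_tub: Bystander, to be left alone: green tub with white lid, 100 mm across, 100 mm high. Origin on its underside.
- spool: Bystander, to be left alone: solder spool, 60 mm across, 50 mm high. Origin on its underside.
- brush: Bystander, to be left alone: brush, 160 mm long, lying along its x axis. Origin on its underside.
- parts_dish: Bystander, to be left alone: black open dish, 90 x 120 x 22 mm. Origin on its underside.
Things that resemble listed ones, but are neither listed nor needed, are in the scene too. What is shaped like the cell0 but brown, green or red is not meant.

How it is judged:
By the outcome, as a careful person would: the job done as asked, in the order asked, and still so for the second after the job is handed in, with the robot touching nothing.
It also fails if it takes over 72 s, if anything falls off the work surface, if the arm or the gripper's body presses on something with over 40 N, if the wrist force passes 120 N, or if a joint passes its speed limit or range.

## Working session

There is one attempt and no reset: what is moved stays moved. The work goes in short steps, Python scripts to look and compute and a tool call to move; the robot and the scene stay as the last step left them, time stands still between calls to the robot, and variables do not carry over. Pictures are saved under pics/ and viewed, at most 10 in all, crops included, and the job is handed in when it is done.

Besides the shell and the picture viewer there is one more tool, called after "Call:" by a JSON object that holds its "method" and its "body". arm_command: Moves the arm, as the interface text tells. Its arguments: {"type":"object","properties":{"targets":{"type":"array","items":{"type":"array"}},"squeeze":{"type":"number"}},"required":["targets"]}

```bash
ls; mkdir -p pics; cat > h.py <<'E'
import numpy as np, cv2
from plant import ctrl
def cam(name):
    s=ctrl.state(); c=ctrl.read_camera(name); f=240/np.tan(np.radians(c["fov_y"])/2)
    if "rvec" in c:
        R=cv2.Rodrigues(np.array(c["rvec"],float))[0]; t=np.array(c["tvec"],float)
    else:
        w,x,y,z=s["orientation"]
        from scipy.spatial.transform import Rotation as Ro
        T=np.eye(4);T[:3,:3]=Ro.from_quat([x,y,z,w]).as_matrix();T[:3,3]=s["eef_pos"]
        M=np.linalg.inv(T@np.array(c["tool_from_camera"])); R=M[:3,:3];t=M[:3,3]
    return dict(img=c["color"],f=f,cx=c["cx"],cy=c["cy"],k1=c["k1"],R=R,t=t,s=s)
def proj(c,P):
    p=np.atleast_2d(P)@c["R"].T+c["t"]; q=p[:,:2]/p[:,2:]; r2=(q**2).sum(1,keepdims=True)
    return q*(1+c["k1"]*r2)*c["f"]+[c["cx"],c["cy"]]
def ray(c,uv,z):
    q=(np.array(uv,float)-[c["cx"],c["cy"]])/c["f"]; d=q.copy()
    for _ in range(20): d=q/(1+c["k1"]*(d@d))
    v=c["R"].T@np.array([d[0],d[1],1]); o=-c["R"].T@c["t"]
    return o+v*(z-o[2])/v[2]
def save(c,n): cv2.imwrite("pics/"+n,c["img"][:,:,::-1])
E
python3 - <<'E'
from h import *
a=cam("scene");b=cam("top")
save(a,"s0.png");save(b,"t0.png")
for c in(a,b): print(-c["R"].T@c["t"],c["f"],c["k1"],c["R"][2])
print(ctrl.state())
E
```

```text
pics
[ 0.88792376 -0.35209375  0.99047275] 479.43533521720275 -0.05822601270610833 [-0.35374339  0.35197697 -0.86658977]
[0.29545796 0.00366685 1.51069218] 597.9077023745798 -0.16168306939774585 [ 0.16476985 -0.00261665 -0.98632857]
{'t': 0.1, 'joint_pos': array([ 1.14791392,  0.47771373,  0.02236628,  1.55631157, -0.01151578,
        1.10934216, -0.08310981]), 'joint_velocities': array([-0.00131706, -0.00155626,  0.00098425, -0.0001923 , -0.00017561,
        0.00052344, -0.00051995]), 'joint_torque': array([ 3.73499832e-03, -5.84095001e+01,  1.54011536e+00, -2.73314309e+01,
       -5.41196682e-02,  1.31362487e-02,  4.38437553e-05]), 'eef_pos': array([ 0.20879881, -0.64132553,  0.22179923]), 'orientation': array([-8.01905539e-04,  9.87640580e-01,  1.56733552e-01, -1.86063293e-04]), 'wrist_force': array([ 0.60592241, -0.17929585, -0.30788979]), 'moment': array([ 0.0796572 ,  0.01670629, -0.03068779]), 'grasp_force': 0.0, 'finger_gap': 0.08768766030943646}
```

View pics/s0.png

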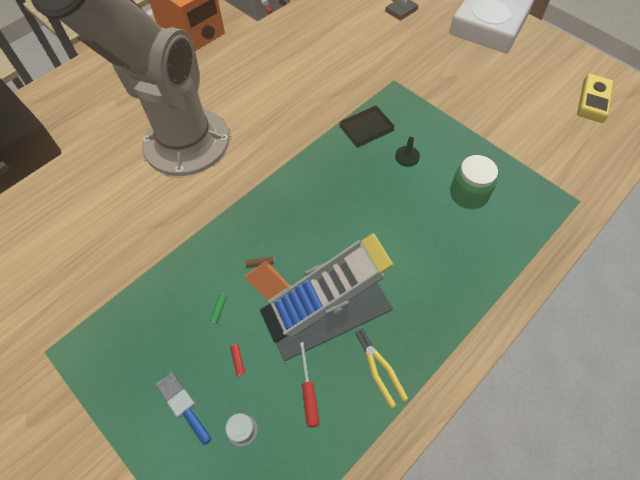

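View pics/t0.png

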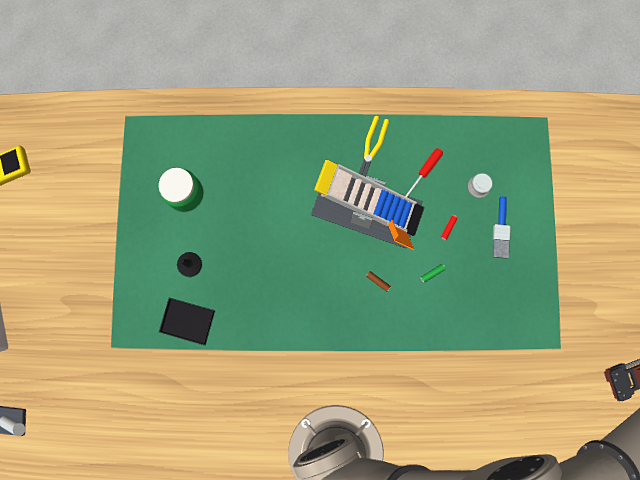

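The board is at scene (325,290) and top (368,203), with its yellow pad at scene (377,254) and top (326,178). The black pad is at scene (272,322) and top (415,220). Candidates for the cells are the blue row at scene (300,303), brown at (260,262), green at (218,308) and red at (237,360). I choose the blue row. The only other yellow things are the pliers and a meter.

```bash
cat >> h.py <<'E'
def bp(pose,th,P):
    "board coords (x across, y to tip, z off lane) -> world; th board joint"
    x,y,yaw=pose; P=np.atleast_2d(np.array(P,float)); a=0.45-th  # a>0: tip up
    Q=np.c_[P[:,0],P[:,1]*np.cos(a)-P[:,2]*np.sin(a),P[:,1]*np.sin(a)+P[:,2]*np.cos(a)+.112]
    return np.c_[x+Q[:,0]*np.cos(yaw)-Q[:,1]*np.sin(yaw),y+Q[:,0]*np.sin(yaw)+Q[:,1]*np.cos(yaw),Q[:,2]]
def mask(c,col,box):
    h=cv2.cvtColor(c["img"],cv2.COLOR_RGB2HSV); lo,hi={"y":((22,120,100),(33,255,255)),"b":((105,120,60),(125,255,255)),"o":((5,150,100),(18,255,255))}[col]
    m=cv2.inRange(h,lo,hi); k=np.zeros_like(m); x0,y0,x1,y1=box; k[y0:y1,x0:x1]=m[y0:y1,x0:x1]; 
    n,l,st,ce=cv2.connectedComponentsWithStats(k); return k
def cent(m): v,u=np.nonzero(m); return np.array([u.mean(),v.mean()]),len(u)
E
cat > fit.py <<'E'
from h import *
from scipy.optimize import least_squares
a=cam("scene");b=cam("top")
obs=[]
for c,by,bb in((a,(350,225,400,285),(265,270,335,345)),(b,(310,150,345,200),(365,180,425,240))):
    y,n=cent(mask(c,"y",by)); bl,m=cent(mask(c,"b",bb)); print(y,n,bl,m); obs.append((c,y,bl))
def res(p):
    r=[]
    for c,y,bl in obs:
        r+=list(proj(c,bp(p,0,[[0,.125,.015]]))[0]-y)+list(proj(c,bp(p,0,[[0,-.065,.015]]))[0]-bl)
    return np.array(r)
s=least_squares(res,[.6,0,0.2]); print(s.x,s.fun.round(1))
np.save("pose.npy",s.x)
for c,n in((a,"s1.png"),(b,"t1.png")):
    im=c["img"][:,:,::-1].copy()
    L=[[-.0385,.11,.015],[.0385,.11,.015],[.0385,.14,.015],[-.0385,.14,.015]]
    for q in(L,[[x,-y-.004,z] for x,y,z in L],[[-.0385,-.112,.022],[-.0385,-.06,.022]]):
        cv2.polylines(im,[proj(c,bp(s.x,0,q)).round().astype(int)],True,(255,0,255),1)
    u,v=proj(c,bp(s.x,0,[[0,0,0]]))[0].astype(int)
    im=cv2.resize(im[v-70:v+70,u-90:u+90],None,fx=4,fy=4,interpolation=2)
    cv2.imwrite("pics/"+n,im)
c=a
E
python3 fit.py; python3 -c "
import cv2,numpy as np
cv2.imwrite('pics/c1.png',np.vstack([cv2.resize(cv2.imread('pics/'+n),(386,300)) for n in('s1.png','t1.png')]))"
```

```text
[376.79316547 253.02517986] 556 [297.86238532 304.24020017] 1199
[325.46563193 176.9135255 ] 451 [392.66705336 208.03828306] 862
[ 0.61396114 -0.07754963 -0.34599475] [ 0.1 -1.3 -0.1  0.   0.6 -1.1  0.3  0.1]
```

View pics/c1.png

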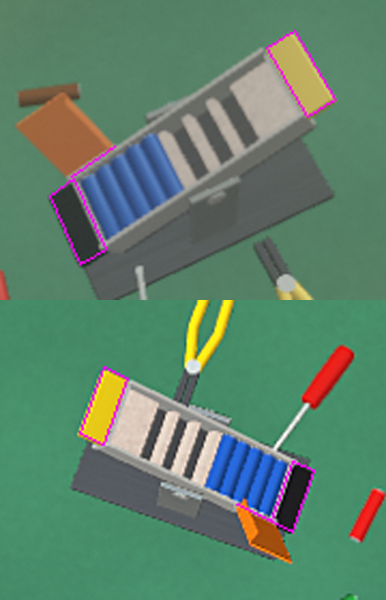

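The overlay matches the pads and hinge in both views, and the heights agree. Stand pose is (0.614, -0.078) with yaw -0.346. Next I go above the yellow pad with the fingers shut and tool y across the board.

Call:
{"method": "arm_command", "body": {"targets": [[[45,-36,-10],-0.1,0],[[90,-72,-20],-0.2,0],[[135,-108,-25],-0.3,0],[[180,-144,-30],-0.4,0],[[225,-180,-30],-0.5,0]], "squeeze": 10}}

```text
t: 0.82
eef_pos: [0.3682, -0.3995, 0.2532]
orientation: [0.001, 0.918, 0.398, 0.0]
wrist_force: [1.2, 0.1, 0.4]
finger_gap: 0.0415
grasp_force: 0.0
```

```bash
cat > go.py <<'E'
import sys
from h import *
from scipy.spatial.transform import Rotation as Ro
pose=np.load("pose.npy")
def rel(P,extra=None):
    "tool-frame shift (mm) and turn to world point P with tool y across the board"
    s=ctrl.state(); w,x,y,z=s["orientation"]; R=Ro.from_quat([x,y,z,w]).as_matrix()
    sh=R.T@(np.array(P)-s["eef_pos"])*1000
    cur=np.arctan2(R[1,1],R[0,1]); d=(pose[2]-cur+np.pi/2)%np.pi-np.pi/2
    print("t",round(s["t"],2),"tcp",s["eef_pos"].round(4),"F",s["wrist_force"].round(1),"shift",sh.round(1),"turn",round(-d,3),"toolz",R[:,2].round(3),"gap",round(s["finger_gap"],4))
E
cat > tip.py <<'E'
from go import *
th=float(sys.argv[1]);h=float(sys.argv[2]);off=float(sys.argv[3]) if len(sys.argv)>3 else 0
P=bp(pose,th,[[0,.125+off,.015]])[0];P[2]+=h;rel(P)
E
python3 tip.py 0 0.08
```

```text
t 0.82 tcp [ 0.3682 -0.3995  0.2532] F [1.2 0.1 0.4] shift [500.4 -82.7  -6.8] turn -0.407 toolz [ 0.001 -0.001 -1.   ] gap 0.0415
```

Call:
{"method": "arm_command", "body": {"targets": [[[55,-9,-2],-0.08,0],[[110,-18,-4],-0.16,0],[[165,-27,-6],-0.24,0],[[220,-36,-7],-0.32,0],[[270,-44,-7],-0.4,0]]}}

```text
t: 1.45
eef_pos: [0.5213, -0.1726, 0.2599]
orientation: [0.0, 0.82, 0.572, 0.0]
wrist_force: [-0.1, -0.8, 0.2]
finger_gap: 0.0008
grasp_force: 0.0
```

```bash
python3 tip.py 0 0.08
```

```text
t 1.45 tcp [ 0.5213 -0.1726  0.2599] F [-0.1 -0.8  0.2] shift [227.2  53.4   0. ] turn -0.007 toolz [ 0. -0. -1.] gap 0.0008
```

Call:
{"method": "arm_command", "body": {"targets": [[[50,13,0],0,0],[[100,26,0],0,0],[[150,39,0],0,0],[[200,50,0],0,0],[[222,53,0],-0.007,0]]}}

```text
t: 2.08
eef_pos: [0.6482, 0.0186, 0.2592]
orientation: [-0.001, 0.818, 0.575, 0.0]
wrist_force: [0.0, 0.2, 0.6]
finger_gap: 0.0002
grasp_force: 0.0
```

Call:
{"method": "arm_command", "body": {"targets": [[[0,0,15],0,0],[[0,0,35],0,0],[[0,0,55],0,0],[[0,0,65],0,0],[[0,0,70],0,0]]}}

```text
t: 2.7
eef_pos: [0.6471, 0.0146, 0.1888]
orientation: [-0.0, 0.819, 0.573, -0.0]
wrist_force: [-0.0, -0.1, -0.3]
finger_gap: 0.0007
grasp_force: 0.0
```

```bash
python3 tip.py 0 0;python3 -c "
from h import *
c=cam('scene');save(c,'s2.png');cv2.imwrite('pics/s2c.png',cv2.resize(c['img'][200:370,220:430,::-1],None,fx=2.5,fy=2.5))"
```

```text
t 2.7 tcp [0.6471 0.0146 0.1888] F [-0.  -0.1 -0.3] shift [8.2 0.  8.9] turn -0.004 toolz [-0.001 -0.    -1.   ] gap 0.0007
```

View pics/s2c.png

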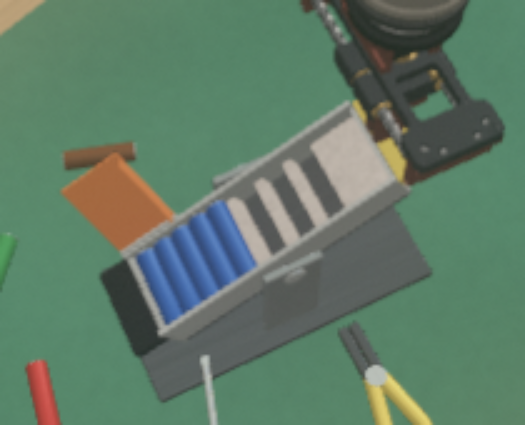

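Call:
{"method": "arm_command", "body": {"targets": [[[1,0,2.4],0,0],[[2,0,4.8],0,0],[[3,0,7.2],0,0],[[4,0,9.6],0,0],[[5,0,12],0,0]]}}

```text
t: 3.38
eef_pos: [0.6498, 0.0205, 0.1787]
orientation: [0.0, 0.819, 0.574, 0.001]
wrist_force: [-1.5, -0.4, 5.7]
finger_gap: 0.0007
grasp_force: 2.8
```

Call:
{"method": "arm_command", "body": {"targets": [[[1.4,0,2.4],0,0],[[2.8,0,4.8],0,0],[[4.2,0,7.2],0,0],[[5.6,0,9.6],0,0],[[7,0,12],0,0]]}}

```text
t: 4.0
eef_pos: [0.6519, 0.0265, 0.1665]
orientation: [0.0, 0.819, 0.574, 0.0]
wrist_force: [-1.6, 0.3, 5.3]
finger_gap: 0.0006
grasp_force: 2.7
```

Call:
{"method": "arm_command", "body": {"targets": [[[1.2,0,2.4],0,0],[[2.4,0,4.8],0,0],[[3.6,0,7.2],0,0],[[4.8,0,9.6],0,0],[[6,0,12],0,0]]}}

```text
t: 4.62
eef_pos: [0.6536, 0.0314, 0.1535]
orientation: [0.0, 0.819, 0.573, -0.0]
wrist_force: [-2.2, -3.0, 3.7]
finger_gap: 0.0005
grasp_force: 2.5
```

```bash
python3 tip.py 0.2 0;python3 -c "
from h import *
c=cam('scene');save(c,'s3.png');b=cam('top');cv2.imwrite('pics/s3c.png',np.hstack([cv2.resize(x,(525,425))[:, :400] for x in (c['img'][200:370,220:430,::-1],b['img'][120:290,280:490,::-1])]))"
```

```text
t 4.62 tcp [0.6536 0.0314 0.1535] F [-2.2 -3.   3.7] shift [ 1.4 -0.3 -4. ] turn -0.004 toolz [-0.    -0.001 -1.   ] gap 0.0005
```

View pics/s3c.png

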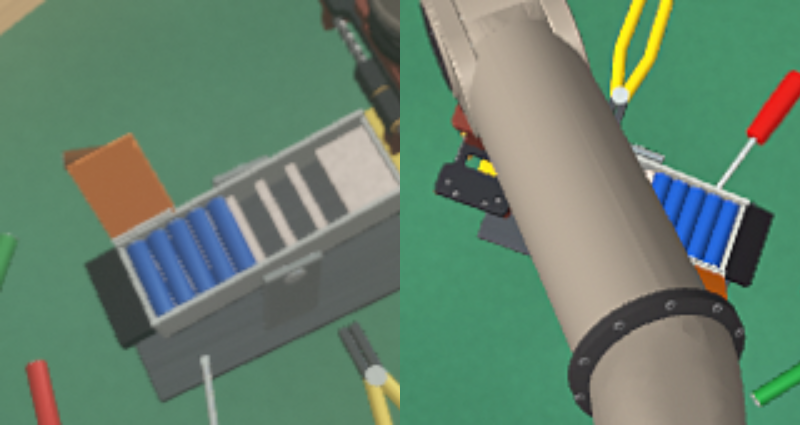

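Call:
{"method": "arm_command", "body": {"targets": [[[0.8,0,2.4],0,0],[[1.6,0,4.8],0,0],[[2.4,0,7.2],0,0],[[3.2,0,9.6],0,0],[[4,0,12],0,0]]}}

```text
t: 5.35
eef_pos: [0.6553, 0.0359, 0.1417]
orientation: [0.0, 0.819, 0.574, 0.0]
wrist_force: [-1.0, -4.5, 5.4]
finger_gap: 0.0005
grasp_force: 2.5
```

Call:
{"method": "arm_command", "body": {"targets": [[[0.6,0,1.8],0,0],[[1.2,0,3.6],0,0],[[1.8,0,5.4],0,0],[[2.4,0,7.2],0,0],[[3,0,9],0,0]]}}

```text
t: 5.98
eef_pos: [0.6561, 0.0388, 0.1326]
orientation: [0.0, 0.819, 0.574, 0.0]
wrist_force: [-0.1, -3.8, 5.0]
finger_gap: 0.0005
grasp_force: 2.5
```

Call:
{"method": "arm_command", "body": {"targets": [[[0.4,0,1.6],0,0],[[0.8,0,3.2],0,0],[[1.2,0,4.8],0,0],[[1.6,0,6.4],0,0],[[2,0,8],0,0]]}}

```text
t: 6.6
eef_pos: [0.6567, 0.0405, 0.1246]
orientation: [0.0, 0.819, 0.574, -0.0]
wrist_force: [-0.8, -3.7, 5.7]
finger_gap: 0.0003
grasp_force: 2.7
```

Call:
{"method": "arm_command", "body": {"targets": [[[0.4,0,1.6],0,0],[[0.8,0,3.2],0,0],[[1.2,0,4.8],0,0],[[1.6,0,6.4],0,0],[[2,0,8],0,0]]}}

```text
t: 7.22
eef_pos: [0.6574, 0.0427, 0.1167]
orientation: [-0.0, 0.819, 0.574, 0.0]
wrist_force: [-1.3, -4.2, 5.6]
finger_gap: 0.0004
grasp_force: 2.7
```

Call:
{"method": "arm_command", "body": {"targets": [[[0.2,0,1.6],0,0],[[0.4,0,3.2],0,0],[[0.6,0,4.8],0,0],[[0.8,0,6.4],0,0],[[1,0,8],0,0]]}}

```text
t: 7.85
eef_pos: [0.6579, 0.0444, 0.1087]
orientation: [-0.0, 0.819, 0.574, 0.001]
wrist_force: [-0.6, -1.6, 4.9]
finger_gap: 0.0004
grasp_force: 2.2
```

```bash
python3 tip.py 0.6 0
```

```text
t 7.85 tcp [0.6579 0.0444 0.1087] F [-0.6 -1.6  4.9] shift [-3.8  0.   0.6] turn -0.002 toolz [ 0.001  0.001 -1.   ] gap 0.0004
```

Call:
{"method": "arm_command", "body": {"targets": [[[0,0,1.6],0,0],[[0,0,3.2],0,0],[[0,0,4.8],0,0],[[0,0,6.4],0,0],[[0,0,8],0,0]]}}

```text
t: 8.48
eef_pos: [0.6577, 0.0439, 0.1005]
orientation: [-0.0, 0.819, 0.574, 0.0]
wrist_force: [-0.5, -0.2, 4.2]
finger_gap: 0.0003
grasp_force: 1.9
```

Call:
{"method": "arm_command", "body": {"targets": [[[-0.2,0,1.6],0,0],[[-0.4,0,3.2],0,0],[[-0.6,0,4.8],0,0],[[-0.8,0,6.4],0,0],[[-1,0,8],0,0]]}}

```text
t: 9.1
eef_pos: [0.6574, 0.0427, 0.0926]
orientation: [-0.0, 0.819, 0.574, 0.0]
wrist_force: [-1.3, 2.5, 4.1]
finger_gap: 0.0007
grasp_force: 2.0
```

Call:
{"method": "arm_command", "body": {"targets": [[[-0.4,0,1.6],0,0],[[-0.8,0,3.2],0,0],[[-1.2,0,4.8],0,0],[[-1.6,0,6.4],0,0],[[-2,0,8],0,0]]}}

```text
t: 9.72
eef_pos: [0.6568, 0.0411, 0.0846]
orientation: [-0.0, 0.819, 0.574, 0.0]
wrist_force: [0.6, 4.7, 2.6]
finger_gap: 0.0009
grasp_force: 2.2
```

Call:
{"method": "arm_command", "body": {"targets": [[[-0.4,0,1.6],0,0],[[-0.8,0,3.2],0,0],[[-1.2,0,4.8],0,0],[[-1.6,0,6.4],0,0],[[-2,0,8],0,0]]}}

```text
t: 10.35
eef_pos: [0.656, 0.0386, 0.0765]
orientation: [0.0, 0.819, 0.574, -0.0]
wrist_force: [1.4, 4.6, 2.9]
finger_gap: 0.0002
grasp_force: 2.2
```

```bash
python3 tip.py 0.9 0
```

```text
t 10.35 tcp [0.656  0.0386 0.0765] F [1.4 4.6 2.9] shift [-4.5 -0.1  5.4] turn -0.003 toolz [-0. -0. -1.] gap 0.0002
```

Call:
{"method": "arm_command", "body": {"targets": [[[0,0,1],0,0],[[0,0,2],0,0],[[0,0,3],0,0],[[0,0,4],0,0],[[0,0,4.5],0,0]]}}

```text
t: 10.98
eef_pos: [0.6559, 0.0381, 0.0735]
orientation: [0.0, 0.819, 0.573, -0.0]
wrist_force: [-5.3, 2.0, 15.6]
finger_gap: 0.0004
grasp_force: 7.0
```

```bash
python3 tip.py 0.9 0;python3 -c "
from h import *
c=cam('scene');b=cam('wrist');cv2.imwrite('pics/s4c.png',np.hstack([cv2.resize(c['img'][200:370,240:410,::-1],(400,400)),cv2.resize(b['img'][:,:,::-1],(400,400))]))"
```

```text
t 10.97 tcp [0.6559 0.0381 0.0735] F [-5.3  2.  15.6] shift [-3.9 -0.2  2.4] turn -0.004 toolz [-0.    -0.001 -1.   ] gap 0.0004
```

View pics/s4c.png

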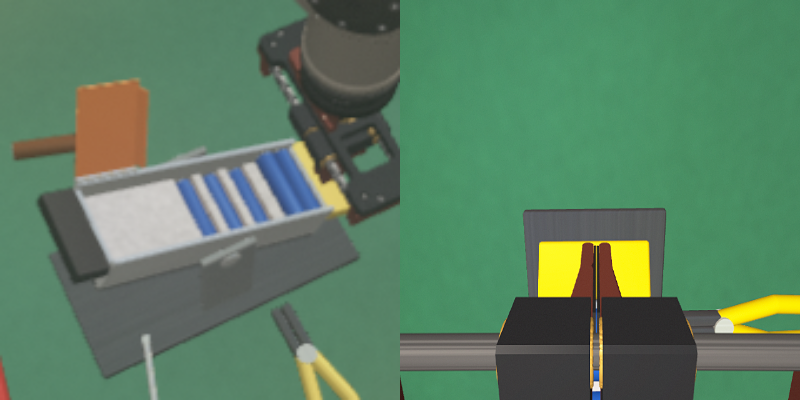

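All three pockets hold a cell, two more lie against the tip wall, and the board is on its stop at 16 N. Next is the black end. I shift 22 mm to +x there so the gripper body clears the open cover.

Call:
{"method": "arm_command", "body": {"targets": [[[0,0,-10],0,0],[[0,0,-40],0,0],[[0,0,-85],0,0],[[0,0,-130],0,0],[[0,0,-170],0,0]]}}

```text
t: 11.7
eef_pos: [0.6556, 0.0369, 0.2434]
orientation: [0.0, 0.82, 0.573, -0.001]
wrist_force: [0.2, -0.1, 0.1]
finger_gap: 0.0004
grasp_force: 0.0
```

Call:
{"method": "arm_command", "body": {"targets": [[[-45,5,-10],0,0],[[-90,10,-20],0,0],[[-140,15,-20],0,0],[[-190,20,-20],0,0],[[-226,22,-20],0,0]]}}

```text
t: 12.32
eef_pos: [0.5974, -0.1855, 0.2616]
orientation: [0.0, 0.82, 0.572, -0.002]
wrist_force: [0.8, -0.0, 0.4]
finger_gap: 0.0002
grasp_force: 0.0
```

Call:
{"method": "arm_command", "body": {"targets": [[[0,0,0],0,0],[[0,0,15],0,0],[[0,0,30],0,0],[[0,0,45],0,0],[[0,0,55],0,0]]}}

```text
t: 12.95
eef_pos: [0.599, -0.1804, 0.2055]
orientation: [-0.001, 0.819, 0.574, -0.001]
wrist_force: [0.8, 0.2, 0.8]
finger_gap: 0.0004
grasp_force: 0.0
```

```bash
cat > ch.py <<'E'
from go import *
th=float(sys.argv[1]);P=bp(pose,th,[[.022,-.129,.015]])[0];rel(P)
E
python3 ch.py 0.9;python3 -c "
from h import *
c=cam('scene');b=cam('wrist');cv2.imwrite('pics/s5c.png',np.hstack([cv2.resize(c['img'][200:370,240:410,::-1],(400,400)),cv2.resize(b['img'][:,:,::-1],(400,400))]))"
```

```text
t 12.95 tcp [ 0.599  -0.1804  0.2055] F [0.8 0.2 0.8] shift [-7.8  1.2 23.8] turn -0.002 toolz [-0.002  0.001 -1.   ] gap 0.0004
```

View pics/s5c.png

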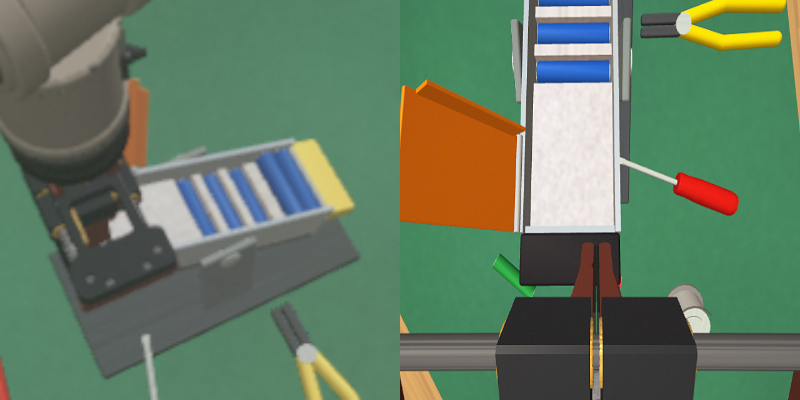

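The fingers are over the black pad, at wrist view (598,270), clear of the cover. I press down slowly.

Call:
{"method": "arm_command", "body": {"targets": [[[0,0,6],0,0],[[0,0,12],0,0],[[0,0,17],0,0],[[0,0,20],0,0],[[0,0,22],0,0]]}}

```text
t: 13.68
eef_pos: [0.5994, -0.1812, 0.185]
orientation: [0.0, 0.819, 0.574, 0.0]
wrist_force: [-0.2, -0.1, -0.4]
finger_gap: 0.0005
grasp_force: 0.0
```

Call:
{"method": "arm_command", "body": {"targets": [[[-1.2,0,2.4],0,0],[[-2.4,0,4.8],0,0],[[-3.6,0,7.2],0,0],[[-4.8,0,9.6],0,0],[[-6,0,12],0,0]]}}

```text
t: 14.3
eef_pos: [0.5975, -0.1872, 0.1732]
orientation: [0.0, 0.819, 0.574, 0.0]
wrist_force: [-0.1, 0.6, 5.6]
finger_gap: 0.0006
grasp_force: 2.1
```

Call:
{"method": "arm_command", "body": {"targets": [[[-1.4,0,2.4],0,0],[[-2.8,0,4.8],0,0],[[-4.2,0,7.2],0,0],[[-5.6,0,9.6],0,0],[[-7,0,12],0,0]]}}

```text
t: 14.92
eef_pos: [0.5954, -0.1927, 0.161]
orientation: [-0.0, 0.819, 0.574, 0.001]
wrist_force: [1.5, 3.7, 2.8]
finger_gap: 0.0003
grasp_force: 1.9
```

Call:
{"method": "arm_command", "body": {"targets": [[[-1,0,2.4],0,0],[[-2,0,4.8],0,0],[[-3,0,7.2],0,0],[[-4,0,9.6],0,0],[[-5,0,12],0,0]]}}

```text
t: 15.55
eef_pos: [0.5931, -0.1982, 0.149]
orientation: [-0.0, 0.819, 0.574, -0.0]
wrist_force: [0.8, 3.4, 3.1]
finger_gap: 0.0002
grasp_force: 1.9
```

Call:
{"method": "arm_command", "body": {"targets": [[[-0.8,0,2.4],0,0],[[-1.6,0,4.8],0,0],[[-2.4,0,7.2],0,0],[[-3.2,0,9.6],0,0],[[-4,0,12],0,0]]}}

```text
t: 16.18
eef_pos: [0.5918, -0.202, 0.137]
orientation: [0.0, 0.819, 0.574, -0.0]
wrist_force: [0.2, 2.8, 2.9]
finger_gap: 0.0005
grasp_force: 1.9
```

```bash
python3 ch.py 0.5
```

```text
t 16.18 tcp [ 0.5918 -0.202   0.137 ] F [0.2 2.8 2.9] shift [-3.5  0.6  3.6] turn -0.003 toolz [-0. -0. -1.] gap 0.0005
```

Call:
{"method": "arm_command", "body": {"targets": [[[-0.4,0,1.8],0,0],[[-0.8,0,3.6],0,0],[[-1.2,0,5.4],0,0],[[-1.6,0,7.2],0,0],[[-2,0,9],0,0]]}}

```text
t: 16.8
eef_pos: [0.5912, -0.2038, 0.1281]
orientation: [0.0, 0.819, 0.574, 0.0]
wrist_force: [0.0, 2.9, 3.3]
finger_gap: 0.0002
grasp_force: 1.9
```

Call:
{"method": "arm_command", "body": {"targets": [[[-0.4,0,1.8],0,0],[[-0.8,0,3.6],0,0],[[-1.2,0,5.4],0,0],[[-1.6,0,7.2],0,0],[[-2,0,9],0,0]]}}

```text
t: 17.42
eef_pos: [0.5906, -0.2057, 0.1191]
orientation: [0.0, 0.819, 0.574, 0.0]
wrist_force: [1.1, 2.4, 4.0]
finger_gap: 0.0005
grasp_force: 2.1
```

Call:
{"method": "arm_command", "body": {"targets": [[[-0.4,0,1.8],0,0],[[-0.8,0,3.6],0,0],[[-1.2,0,5.4],0,0],[[-1.6,0,7.2],0,0],[[-2,0,9],0,0]]}}

```text
t: 18.05
eef_pos: [0.5898, -0.2077, 0.11]
orientation: [0.0, 0.819, 0.574, -0.0]
wrist_force: [0.2, 3.1, 4.7]
finger_gap: 0.0008
grasp_force: 2.1
```

Call:
{"method": "arm_command", "body": {"targets": [[[-0.2,0,1.8],0,0],[[-0.4,0,3.6],0,0],[[-0.6,0,5.4],0,0],[[-0.8,0,7.2],0,0],[[-1,0,9],0,0]]}}

```text
t: 18.68
eef_pos: [0.5893, -0.2086, 0.1009]
orientation: [-0.0, 0.819, 0.574, -0.0]
wrist_force: [0.3, 0.8, 3.1]
finger_gap: 0.0006
grasp_force: 1.8
```

Call:
{"method": "arm_command", "body": {"targets": [[[0,0,1.8],0,0],[[0,0,3.6],0,0],[[0,0,5.4],0,0],[[0,0,7.2],0,0],[[0,0,9],0,0]]}}

```text
t: 19.3
eef_pos: [0.5895, -0.2084, 0.092]
orientation: [-0.0, 0.819, 0.574, -0.0]
wrist_force: [-1.0, 1.3, 2.8]
finger_gap: 0.0005
grasp_force: 1.5
```

```bash
python3 ch.py 0.1
```

```text
t 19.3 tcp [ 0.5895 -0.2084  0.092 ] F [-1.   1.3  2.8] shift [ 5.1  0.6 10.2] turn -0.003 toolz [-0. -0. -1.] gap 0.0005
```

Call:
{"method": "arm_command", "body": {"targets": [[[0.4,0,1.6],0,0],[[0.8,0,3.2],0,0],[[1.2,0,4.8],0,0],[[1.6,0,6.4],0,0],[[2,0,8],0,0]]}}

```text
t: 19.92
eef_pos: [0.59, -0.2069, 0.084]
orientation: [0.0, 0.819, 0.574, -0.0]
wrist_force: [-0.3, -0.1, 2.7]
finger_gap: 0.0005
grasp_force: 1.6
```

Call:
{"method": "arm_command", "body": {"targets": [[[0.4,0,1.6],0,0],[[0.8,0,3.2],0,0],[[1.2,0,4.8],0,0],[[1.6,0,6.4],0,0],[[2,0,8],0,0]]}}

```text
t: 20.55
eef_pos: [0.5908, -0.2048, 0.076]
orientation: [0.0, 0.819, 0.574, -0.0]
wrist_force: [-0.9, -0.7, 2.9]
finger_gap: 0.0004
grasp_force: 1.7
```

Call:
{"method": "arm_command", "body": {"targets": [[[0,0,1],0,0],[[0,0,2],0,0],[[0,0,3],0,0],[[0,0,4],0,0],[[0,0,5],0,0]]}}

```text
t: 21.18
eef_pos: [0.5913, -0.2041, 0.0723]
orientation: [0.0, 0.819, 0.574, 0.0]
wrist_force: [-5.0, 2.4, 17.3]
finger_gap: 0.0003
grasp_force: 7.7
```

```bash
python3 ch.py 0.
```

```text
t 21.18 tcp [ 0.5913 -0.2041  0.0723] F [-5.   2.4 17.3] shift [4.1 0.4 2.9] turn -0.003 toolz [ 0.  0. -1.] gap 0.0003
```

The black end is on its stop at 17 N. I lift straight up and move over to the cover's outer side.

Call:
{"method": "arm_command", "body": {"targets": [[[0,0,-8],0,0],[[0,0,-40],0,0],[[0,0,-85],0,0],[[0,0,-130],0,0],[[0,0,-165],0,0]]}}

```text
t: 21.8
eef_pos: [0.591, -0.2049, 0.2379]
orientation: [0.0, 0.819, 0.574, 0.0]
wrist_force: [-0.3, -0.4, 0.3]
finger_gap: 0.0005
grasp_force: 0.0
```

Call:
{"method": "arm_command", "body": {"targets": [[[3,-25,0],0,0],[[7,-55,0],0,0],[[11,-90,0],0,0],[[14,-120,0],0,0],[[17,-143,0],0,0]]}}

```text
t: 22.42
eef_pos: [0.4609, -0.1395, 0.2359]
orientation: [-0.0, 0.819, 0.574, -0.0]
wrist_force: [0.9, 0.6, 0.1]
finger_gap: 0.0004
grasp_force: 0.0
```

```bash
cat > cv.py <<'E'
from go import *
x,h,z=map(float,sys.argv[1:4]);P=bp(pose,.45,[[x,h,0]])[0];P[2]=z;rel(P)
E
python3 cv.py -.12 -.11 .130;python3 -c "
from h import *
c=cam('scene');b=cam('wrist');cv2.imwrite('pics/s6c.png',np.hstack([cv2.resize(c['img'][200:370,240:410,::-1],(400,400)),cv2.resize(b['img'][:,:,::-1],(400,400))]))"
```

```text
t 22.43 tcp [ 0.4609 -0.1395  0.2359] F [0.9 0.6 0.1] shift [  0.2   3.  105.9] turn -0.003 toolz [-0.001 -0.    -1.   ] gap 0.0004
```

View pics/s6c.png

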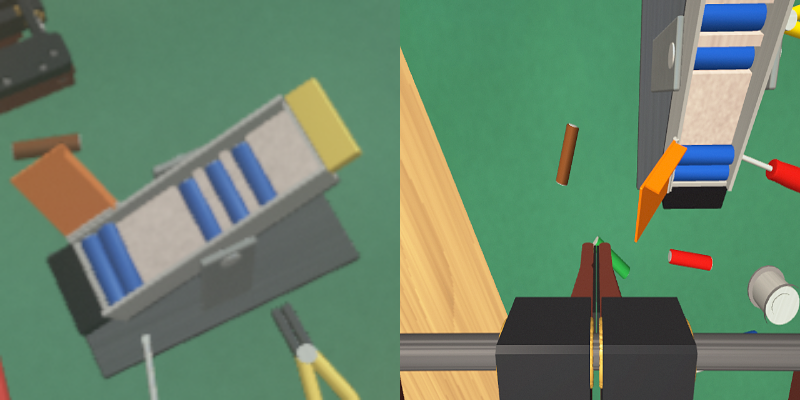

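Three cells are seated and two are back in the channel. The board is home and the cover is open. I descend outside the cover and push it over.

Call:
{"method": "arm_command", "body": {"targets": [[[0,0,20],0,0],[[0,0,45],0,0],[[0,0,70],0,0],[[0,0,92],0,0],[[0,0,104],0,0]]}}

```text
t: 23.15
eef_pos: [0.4624, -0.1401, 0.1309]
orientation: [-0.001, 0.819, 0.573, -0.0]
wrist_force: [0.2, -0.1, 0.2]
finger_gap: 0.0006
grasp_force: 0.0
```

Call:
{"method": "arm_command", "body": {"targets": [[[0,5,0],0,0],[[0,12,0],0,0],[[0,19,0],0,0],[[0,26,0],0,0],[[0,33,0],0,0]]}}

```text
t: 23.78
eef_pos: [0.4939, -0.1514, 0.1324]
orientation: [0.0, 0.819, 0.574, 0.0]
wrist_force: [-0.4, -0.3, -0.2]
finger_gap: 0.0004
grasp_force: 0.2
```

Call:
{"method": "arm_command", "body": {"targets": [[[0,6,0],0,0],[[0,12,0],0,0],[[0,18,0],0,0],[[0,24,0],0,0],[[0,30,0],0,0]]}}

```text
t: 24.4
eef_pos: [0.5219, -0.1615, 0.1322]
orientation: [0.0, 0.819, 0.574, 0.0]
wrist_force: [-0.2, 0.9, 0.5]
finger_gap: 0.0006
grasp_force: 0.0
```

```bash
python3 cv.py -.015 -.11 .130
```

```text
t 24.4 tcp [ 0.5219 -0.1615  0.1322] F [-0.2  0.9  0.5] shift [ 0.3 43.1  2.2] turn -0.003 toolz [ 0.  0. -1.] gap 0.0006
```

Call:
{"method": "arm_command", "body": {"targets": [[[0,5,0],0,0],[[0,10,0],0,0],[[0,15,0],0,0],[[0,20,0],0,0],[[0,25,0],0,0]]}}

```text
t: 25.02
eef_pos: [0.5454, -0.17, 0.1322]
orientation: [0.0, 0.819, 0.574, 0.0]
wrist_force: [-0.7, -0.1, 0.0]
finger_gap: 0.0005
grasp_force: 0.0
```

Call:
{"method": "arm_command", "body": {"targets": [[[0,5,0],0,0],[[0,10,0],0,0],[[0,15,0],0,0],[[0,20,0],0,0],[[0,22,0],0,0]]}}

```text
t: 25.65
eef_pos: [0.566, -0.1775, 0.1321]
orientation: [0.0, 0.819, 0.574, 0.0]
wrist_force: [-0.1, 0.1, 0.3]
finger_gap: 0.0005
grasp_force: 0.0
```

```bash
python3 cv.py -.12 -.11 .250;python3 -c "
from h import *
c=cam('scene');b=cam('wrist');cv2.imwrite('pics/s7c.png',np.hstack([cv2.resize(c['img'][200:370,240:410,::-1],(400,400)),cv2.resize(b['img'][:,:,::-1],(400,400))]))"
```

```text
t 25.65 tcp [ 0.566  -0.1775  0.1321] F [-0.1  0.1  0.3] shift [  -0.  -108.8 -117.9] turn -0.003 toolz [ 0.  0. -1.] gap 0.0005
```

View pics/s7c.png

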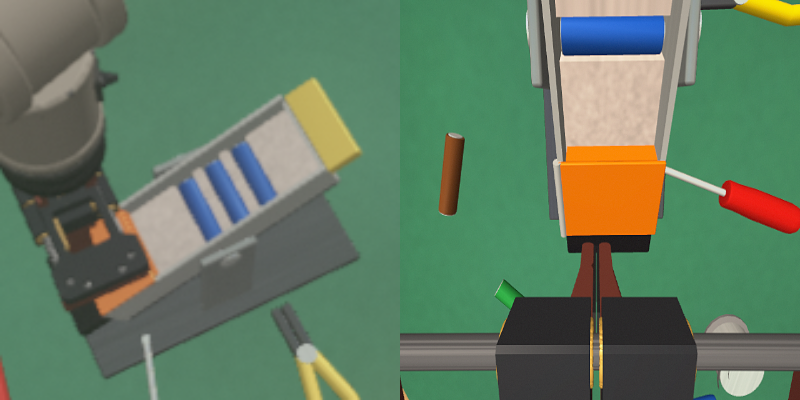

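The cover lies flat and shut, at wrist view (612,195). I lift clear and check.

Call:
{"method": "arm_command", "body": {"targets": [[[0,0,-20],0,0],[[0,0,-50],0,0],[[0,0,-80],0,0],[[0,0,-105],0,0],[[0,0,-120],0,0]]}}

```text
t: 26.38
eef_pos: [0.5659, -0.1775, 0.2535]
orientation: [0.001, 0.819, 0.574, 0.0]
wrist_force: [-0.2, 0.2, -0.0]
finger_gap: 0.0005
grasp_force: 0.0
```

Call:
{"method": "arm_command", "body": {"targets": [[[-20,-30,0],0,0],[[-40,-60,0],0,0],[[-60,-90,0],0,0],[[-70,-110,0],0,0],[[-70,-110,0],0,0]]}}

```text
t: 27.0
eef_pos: [0.4367, -0.2061, 0.2519]
orientation: [-0.0, 0.82, 0.573, -0.001]
wrist_force: [-0.3, -0.7, 0.1]
finger_gap: 0.0007
grasp_force: 0.0
```

```bash
python3 -c "
from h import *
c=cam('scene');cv2.imwrite('pics/s8.png',c['img'][100:460,100:580,::-1])"
```

```text
(no output)
```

View pics/s8.png

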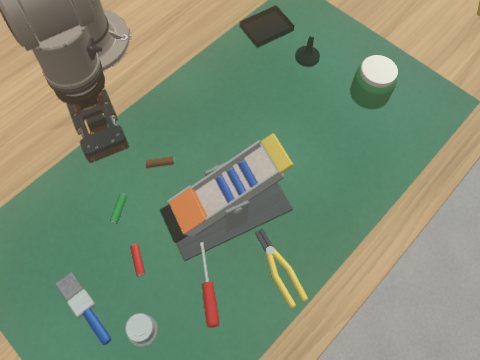

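The cover is shut at (188,210), three cells sit in the pockets at (238,180), the tools and tubs have not moved, and the arm is clear.

```bash
python3 -c "
from plant import ctrl
print(ctrl.sign_off())"
```

```text
the job is handed in; nothing more can be done
None
```

The job is done and handed in at about 27 s: one cell in each of the three pockets, two back in the channel with the board at home, the orange cover shut over them, no cells spilled or touched, and the tools and tubs left where they were.

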